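Sort a dropper bottle through the carousel chute

TASK

Turn the sorting carousel by the black grip on top of its spindle until the middle of the blue compartment is under the chute, then drop the blue-capped dropper bottle that stands beside the carousel (not the one far back by the pipette stand) through the chute so that it ends up in the blue compartment. Leave the white-capped bottle, the film roll and the loose purple cap beside it where they are.

Things in the scene. Friction and masses are not known exactly. Their poses are not given: they have to be found in the camera images.
- bottle_blue: dropper bottle with BLUE cap: the one to sort, standing to the left of the carousel (a similar one far back on the worktop, by the pipette stand, is fixed scenery). White body, 24 mm diameter up to 40 mm height, above it a blue nozzle cap at most 16 mm across, 67 mm tall in all, about 20 g, standing. Origin: centre of its underside, z up along the bottle.
- carousel (a joint): angle of the carousel's turning tray, rad, growing anticlockwise seen from above. 0: the middle of the blue compartment is exactly under the chute; it starts between 0.6 and 1.4. The tray turns freely with light friction (about 0.06 N m) and stays where it is left. The tray is a round bin of 110 mm radius with four quarter-round compartments (blue, orange, white and green, in anticlockwise order), floor 12 mm and wall tops 52 mm above the worktop, walls 3 mm thick.
- carousel_grip (a point): centre of the black grip bar on top of the tray's central spindle, on the turning axis, 170 mm above the worktop. The bar is 60 mm long, 14 mm thick and 34 mm high (153 to 187 mm above the worktop); its length points along the line from the axis to the middle of the blue compartment (45 degrees between this point's x and y axes) and the opposite way. Pinch it across its thickness from above and turn about the vertical. Below it is a bare spindle of 7 mm radius.
- blue_pocket (a point): point on the floor (12 mm above the worktop) in the middle of the blue compartment, 70 mm from the turning axis; it turns with the tray. Its x and y axes are parallel to the two straight walls of the compartment, which meet at the spindle, 49.5 mm towards -x and -y from here; z is up.
- chute_mouth (a point): centre of the open top of the chute, 135 mm above the worktop and 70 mm from the turning axis, fixed. The chute is an upright metal funnel: mouth 74 mm across inside, narrowing to a throat of 44 mm whose lower end is 86 mm above the worktop. A steel post (14 mm thick, 131 mm high) stands 70 mm beyond it, away from the spindle. z is up.
- bottle_white: dropper bottle with WHITE cap, same shape and size as the blue-capped one: leave it. Origin: centre of its underside.
- film_roll: cream-coloured roll of sealing film standing on end, 52 mm diameter, 50 mm tall: leave it. Origin: centre of its underside.
- loose_cap: loose purple screw cap lying on the worktop, 35 mm diameter, 14 mm high: leave it. Origin: centre of its underside.
Mind the look-alikes: they are no part of the job. Leave any green or turquoise look-alike of the bottle_blue alone.

How it is judged:
On the way, in this order (a step that is already met when the one before it is completed fails the run):
1. the middle of the blue compartment is under the chute, within 20 mm (horizontal distance between blue_pocket and chute_mouth below 0.02 m), for 0.2 s.
2. the blue-capped bottle enters the chute's mouth (underside within 35 mm of the mouth's centre) while the blue compartment is under it (horizontal distance between blue_pocket and chute_mouth below 0.02 m and distance between bottle_blue and chute_mouth below 0.035 m).
At the end, for the whole second after the job is handed in: The blue-capped bottle rests, released, inside the blue compartment: its underside's centre lies between that compartment's walls and no more than 35 mm above its floor, standing, leaning or lying (x of bottle_blue in the frame of blue_pocket above -0.046 m and y of bottle_blue in the frame of blue_pocket above -0.046 m and horizontal distance between bottle_blue and carousel_grip below 0.108 m and z of bottle_blue in the frame of blue_pocket between -0.01 and 0.035 m and linear speed of bottle_blue below 0.03 m/s and contact force between bottle_blue and the fingers below 0.05 N); the robot touches nothing.
It fails at once if the white-capped bottle was moved by more than 30 mm (distance of bottle_white from where it was at the start of the episode above 0.03 m).
It fails at once if the film roll was moved by more than 30 mm (distance of film_roll from where it was at the start of the episode above 0.03 m).
It fails at once if the purple cap was moved by more than 30 mm (distance of loose_cap from where it was at the start of the episode above 0.03 m).
It also fails if it takes over 45 s, if anything falls off the work surface, if the arm or the gripper's body presses on something with over 40 N, if the wrist force passes 120 N, or if a joint passes its speed limit or range.

ROBOT

A 7-joint arm with a two-finger parallel gripper is mounted at the origin on a cart in front of the work surface, level with it; the furniture and walls round the work are solid. World frame = base frame: x ahead of the robot, y to its left, z up, the work surface at z = 0. Lengths are in m, angles in rad, forces in N, time in s.
With the tool pointing down it reaches from about 0.4 to 0.9 m from the base axis. Payload 5.6 kg.
Tool frame: the origin (TCP) lies at the very end of the fingers, on their centre line; the grasp point (between the pads) lies 19 mm behind it; x points along the fingers, y is the direction in which the jaws open and shut, and the axes are right-handed (so a half turn about x gives the same grasp; the last joint's range is limited). The gripper opens to 92 mm and grips with 3 to 60 N. Pads are 20 mm wide; open, the fingers measure 128 mm over their backs; the gripper's body (75 mm by 189 mm) begins 69 mm behind the grasp point.
Start: joints at [-1.196, 0.468, -0.012, 1.603, 0.006, 1.071, -0.056], TCP at [0.264, 0.594, 0.215] pointing down, gripper open.
Joint ranges: [-2.53, 2.53], [-0.31, 2.02], [-1.57, 1.55], [0.28, 2.44], [-1.29, 4.43], [0.15, 1.84], [-2.92, 2.92]. Speed limits (rad/s): [2.57, 2.57, 3.14, 3.14, 3.14, 3.14, 3.14].

INTERFACE

Orientations are given as a unit quaternion [x, y, z, w].
In Python, from plant import telemetry, viewer, ticket gives the robot as it stands.
- The arm moves only by the tool arm_command, never from a script. Its argument "motion" is a list of rows, each a list of 2 entries, a list of its own where there are three numbers: the shift along the tool's x, y, z in mm, then the turn, a rotation vector about the tool's x, y, z in rad. A call has exactly 8 rows; each row is the pose to reach, as a shift and turn from the pose commanded when the call began, along the tool's axes at that moment; what a row does not reach only later rows make up. A row lasts 1/10 s, in which the tool goes at most 50 mm and 8.59 degrees, less where a joint would pass 70% of its speed; a pose out of reach is approached as far as the arm can. A call with a gripper value outside its range is refused whole. "gripper" is the opening, from 0 (shut) to 1 (fully open), set as the call begins (left out, the last holds). The fingers move at their own pace and stop on an object; "grip_force" is the grip in N (left out, the last holds). Time passes only in rows, so rows that repeat a pose let the fingers close, or fill a call up. It gives the time, the measured TCP pose, the force and the opening at its end, in the units of the state.
- telemetry.observe(): the state, without advancing time (a new reading comes with each control period).
- viewer.get_image(name): name is "scene" or "top" or "wrist"; returns the picture (384x512x3 uint8, red, green, blue); there is no depth.
- viewer.camera_params(name): a dict with "intrinsics" (3x3 intrinsics, pixels), "position" and "rotation" of the camera in the world. Camera axes: x right, y down, z forward; pixel columns grow to the right and rows downward; lengths in m; the calibration is good to about 2 mm. A picture is of the moment at which its call begins: read the wrist's pose just before it. camera_params takes no time and is no camera call; for the wrist camera it gives the pose at the moment of the call.
- ticket.sign_off(): hands the job in, once; it reports no verdict.
The state is a dict: "time_s": time; "joints": joint angles; "joint_vel": joint speeds; "effort": joint torques, N m; "position": TCP position; "orientation": TCP orientation; "contact_force": force on the tool from outside, world axes, zero at the start; "torque": the same for the moment, N m; "finger_gap": finger opening in m.
Only numpy, scipy, OpenCV 4.12 (cv2) and the standard library are available. Lean on these libraries where they do the work, as an engineer would, in place of code of your own. Each camera call takes 0.05 s, during which the arm holds its last target.

## Working session

There is one attempt and no reset: what is moved stays moved. The work goes in short steps, Python scripts to look and compute and a tool call to move; the robot and the scene stay as the last step left them, time stands still between calls to the robot, and variables do not carry over. Pictures are saved under pics/ and viewed, and the job is handed in when it is done.

Besides the shell and the picture viewer there is one more tool, called after "Call:" by a JSON object that holds its "fn" and its "kwargs". arm_command: Moves the arm, as the interface text tells. Its arguments: {"type":"object","properties":{"motion":{"type":"array","items":{"type":"array"}},"gripper":{"type":"number"},"grip_force":{"type":"number"}},"required":["motion"]}

```bash
ls; mkdir -p pics; python3 - <<'E'
from plant import telemetry, viewer
import cv2
s=telemetry.observe()
for k in ("time_s","position","orientation","finger_gap"): print(k,s[k])
for n in ("scene","top","wrist"):
    p=viewer.camera_params(n); print(n,p)
    im=viewer.get_image(n); cv2.imwrite(f"pics/{n}0.png",im[:,:,::-1])
E
```

```text
pics
time_s 0.0
position [0.26355191 0.59353704 0.21362807]
orientation [ 0.1460406   0.69182421 -0.14728814  0.69163401]
finger_gap 0.09229250050268445
scene {'intrinsics': array([[383.25830496,   0.        , 265.10114601],
       [  0.        , 383.25830496, 189.95158057],
       [  0.        ,   0.        ,   1.        ]]), 'position': array([ 0.13652923, -0.44310283,  0.5192846 ]), 'rotation': array([ 0.82562081, -0.21262236,  0.13147538, -0.50582233])}
top {'intrinsics': array([[425.00030778,   0.        , 259.10180366],
       [  0.        , 425.00030778, 190.26420234],
       [  0.        ,   0.        ,   1.        ]]), 'position': array([0.43491898, 0.25984051, 0.97026457]), 'rotation': array([-0.69999474,  0.71266654, -0.03499628,  0.02981656])}
wrist {'intrinsics': array([[316.70019646,   0.        , 248.65083649],
       [  0.        , 316.70019646, 191.348923  ],
       [  0.        ,   0.        ,   1.        ]]), 'position': array([0.19844495, 0.62306727, 0.38339834]), 'rotation': array([0.8310162 , 0.54127098, 0.06913275, 0.10797437])}
```

View pics/scene0.png

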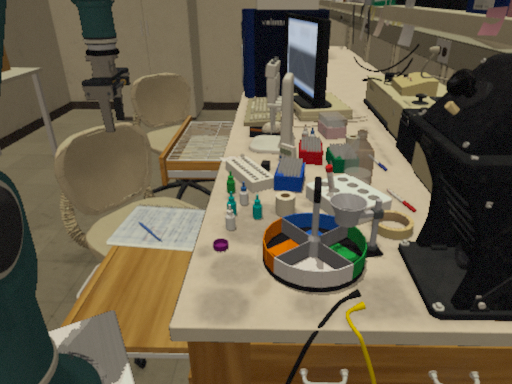

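View pics/top0.png

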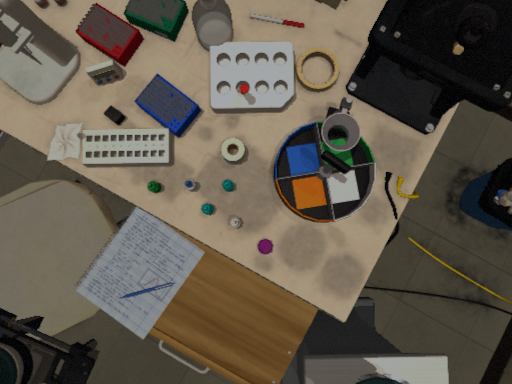

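View pics/wrist0.png

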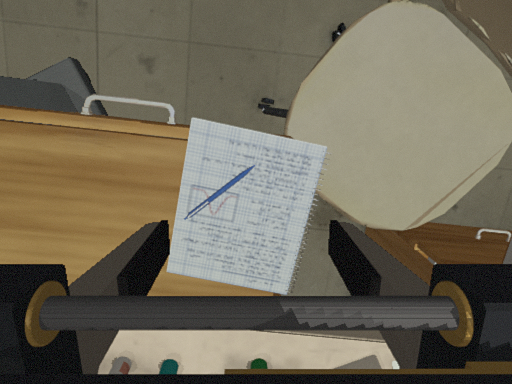

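The scene and top views show a row of five bottles, with the carousel at top (325,170), the chute at (340,130) and the purple cap at (265,246). I'll crop in close on the bottle candidates and the carousel.

```bash
python3 - <<'E'
import cv2,numpy as np
t=cv2.imread("pics/top0.png");s=cv2.imread("pics/scene0.png")
def z(im,x0,y0,x1,y1,w,h): return cv2.resize(im[y0:y1,x0:x1],(w,h),interpolation=cv2.INTER_CUBIC)
cv2.imwrite("pics/c1.png",np.vstack([np.hstack([z(t,135,165,275,265,420,300),z(s,200,160,310,260,330,300)]),np.hstack([z(t,260,90,400,230,300,300),z(s,250,170,400,300,450,300)])]))
E
```

```text
(no output)
```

View pics/c1.png

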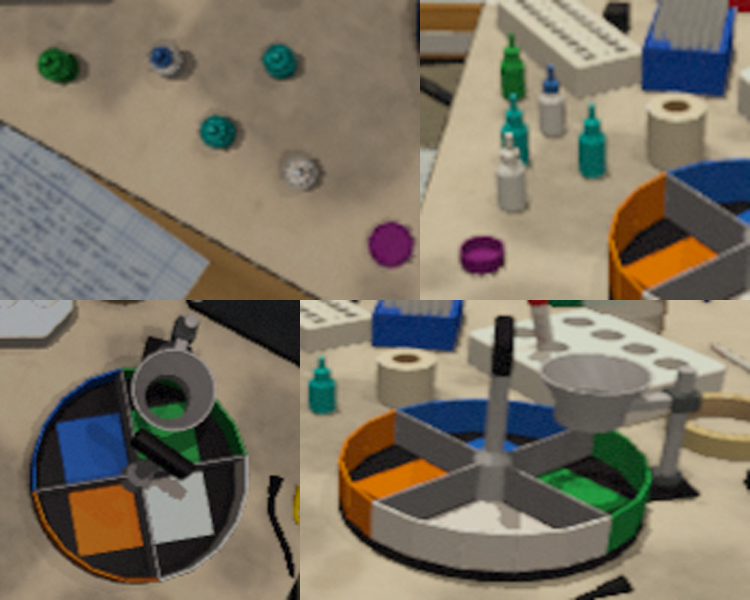

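Bottle candidates in the top view:
- (154,187): green bottle
- (190,185): white body with blue cap
- (208,209): turquoise bottle
- (228,185): turquoise bottle
- (235,222): white cap

The crop confirms that the bottle at top (190,185) / scene (244,193) is the one to sort. Next I'll measure.

```bash
cat > h.py <<'E'
import numpy as np,cv2
from scipy.spatial.transform import Rotation as R
from plant import telemetry, viewer
def cam(n):
    p=viewer.camera_params(n); return p["intrinsics"],np.array(p["position"]),R.from_quat(p["rotation"]).as_matrix()
def ray(c,uv):
    K,p,M=c; d=M@np.linalg.solve(K,[uv[0],uv[1],1.]); return p,d/np.linalg.norm(d)
def plane(c,uv,z):
    p,d=ray(c,uv); return p+d*(z-p[2])/d[2]
def tri(c1,u1,c2,u2):
    p,d=ray(c1,u1);q,e=ray(c2,u2)
    s=np.linalg.lstsq(np.c_[d,-e],q-p,rcond=None)[0]; a=p+d*s[0];b=q+e*s[1]
    return (a+b)/2,np.linalg.norm(a-b)
def proj(c,X):
    K,p,M=c; x=K@(M.T@(np.asarray(X)-p)); return x[:2]/x[2]
E
python3 - <<'E'
from h import *
t=cv2.imread("pics/top0.png");s=cv2.imread("pics/scene0.png")
T=cam("top");S=cam("scene")
def blobs(im,lo,hi,box,mn=6):
    x0,y0,x1,y1=box;h=cv2.cvtColor(im[y0:y1,x0:x1],cv2.COLOR_BGR2HSV)
    m=cv2.inRange(h,np.array(lo),np.array(hi));n,l,st,ce=cv2.connectedComponentsWithStats(m)
    return [(st[i,4],(ce[i]+[x0,y0]).round(1),(st[i,:4]+[x0,y0,0,0])) for i in range(1,n) if st[i,4]>=mn]
B=((105,90,40),(125,255,255))
tb=blobs(t,*B,(175,170,205,200));sb=blobs(s,*B,(235,180,255,208));print(tb,sb)
print("cap",tri(T,tb[0][1],S,sb[0][1]))
for nm,lo,hi in (("blue",*B),("orange",(5,150,60),(20,255,255)),("green",(50,120,40),(75,255,255))):
    for n,im,c,box in (("top",t,T,(268,115,380,225)),("scene",s,S,(258,205,372,292))):
        for b in blobs(im,lo,hi,box,60): print(nm,n,b,plane(c,b[1],.012).round(4))
# grip: black in scene / top
print("grip",blobs(s,(0,0,0),(180,255,45),(305,172,328,210),20),blobs(t,(0,0,0),(180,255,45),(310,140,355,180),20))
# other items
print("whiteb",plane(T,(235,222),.05),"cap",plane(T,(265,246),.014),"teal",plane(T,(228,185),.05),plane(T,(208,209),.05),"green",plane(T,(154,187),.05),"roll",plane(T,(233,150),.05))
print("rack corners",plane(T,(173,164),.03))
E
```

```text
[(np.int32(31), array([188.5, 183.5]), array([186, 181,   6,   6]))] [(np.int32(22), array([243.1, 187.2]), array([241, 182,   5,   9]))]
cap (array([0.53747976, 0.40521544, 0.05079689]), np.float64(0.0013350112378096965))
blue top (np.int32(191), array([290.5, 143. ]), array([274, 122,  42,  57])) [0.6303 0.1782 0.012 ]
blue top (np.int32(906), array([302.4, 158.3]), array([286, 142,  34,  34])) [0.5944 0.1519 0.012 ]
blue scene (np.int32(307), array([300.4, 219.6]), array([283, 213,  29,  15])) [0.618  0.2404 0.012 ]
blue scene (np.int32(238), array([326.9, 221.8]), array([319, 214,  20,  16])) [0.6705 0.1996 0.012 ]
orange top (np.int32(1148), array([306.7, 195. ]), array([275, 176,  59,  46])) [0.5103 0.1445 0.012 ]
orange scene (np.int32(728), array([274.8, 243.5]), array([263, 217,  36,  55])) [0.5084 0.1811 0.012 ]
green top (np.int32(90), array([338.4, 140.9]), array([330, 138,  17,   7])) [0.6333 0.0682 0.012 ]
green top (np.int32(74), array([367. , 149.4]), array([359, 138,  16,  24])) [0.6125 0.0034 0.012 ]
green top (np.int32(259), array([339.6, 154.1]), array([321, 141,  33,  25])) [0.6027 0.0666 0.012 ]
green scene (np.int32(722), array([353.3, 250. ]), array([329, 227,  39,  52])) [0.6494 0.0751 0.012 ]
grip [(np.int32(151), array([317.3, 189.9]), array([314, 177,   7,  26]))] [(np.int32(442), array([331.5, 159.7]), array([310, 140,  45,  33])), (np.int32(48), array([352.9, 154.4]), array([351, 147,   4,  18]))]
whiteb [0.45160003 0.30560002 0.05      ] cap [0.39759534 0.24113612 0.014     ] teal [0.53216914 0.31977659 0.05      ] [0.4807153  0.36363341 0.05      ] green [0.53062245 0.48049755 0.05      ] roll [0.60913157 0.30792941 0.05      ]
rack corners [0.58354791 0.44319424 0.03      ]
```

```bash
python3 - <<'E'
import cv2,numpy as np
t=cv2.imread("pics/top0.png");s=cv2.imread("pics/scene0.png")
def z(im,x0,y0,x1,y1,k): return cv2.resize(im[y0:y1,x0:x1],None,fx=k,fy=k,interpolation=cv2.INTER_CUBIC)
cv2.imwrite("pics/c2.png",np.hstack([z(t,310,90,370,190,6),z(s,300,170,400,270,4.2)[:420].copy() if 0 else cv2.resize(s[170:270,300:370],(420,600),interpolation=cv2.INTER_CUBIC)]))
E
```

```text
(no output)
```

View pics/c2.png

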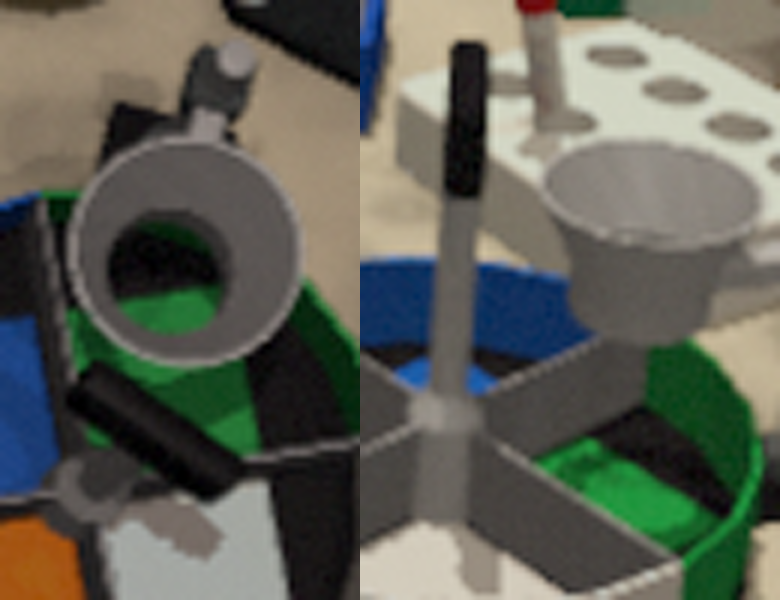

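```bash
python3 - <<'E'
from h import *
t=cv2.imread("pics/top0.png");s=cv2.imread("pics/scene0.png")
T=cam("top");S=cam("scene")
g,e=tri(T,(335.8,161.7),S,(317.5,190));print("grip",g,e)
c,e=tri(T,(340.7,131.8),S,(348.7,202.2));print("chute",c,e, np.linalg.norm((c-g)[:2]))
# wall-top lines: blue sticker corners in top (z .012), square
h=cv2.cvtColor(t,cv2.COLOR_BGR2HSV)
for nm,lo,hi,box in (("blue",(105,90,40),(125,255,255),(286,142,321,177)),("orange",(5,150,60),(20,255,255),(290,178,330,212))):
    x0,y0,x1,y1=box; m=cv2.inRange(h[y0:y1,x0:x1],np.array(lo),np.array(hi))
    n,l,st,ce=cv2.connectedComponentsWithStats(m);i=1+np.argmax(st[1:,4]);cs=np.argwhere(l==i)[:,::-1].astype(np.float32)+[x0,y0]
    W=np.array([plane(T,u,.012)[:2] for u in cs],np.float32)
    r=cv2.minAreaRect(W);print(nm,W.mean(0),r, np.linalg.norm(W.mean(0)-g[:2]))
    d=W.mean(0)-g[:2];print(" ang",np.arctan2(d[1],d[0]))
d=(c-g);print("chute ang",np.arctan2(d[1],d[0]))
# bar direction
k=cv2.inRange(h[150:176,320:352],np.array((0,0,0)),np.array((180,255,45)))
n,l,st,ce=cv2.connectedComponentsWithStats(k);i=1+np.argmax(st[1:,4]);cs=np.argwhere(l==i)[:,::-1].astype(np.float32)+np.float32([320,150])
W=np.array([plane(T,u,.18)[:2] for u in cs],np.float32);vx=cv2.fitLine(W,cv2.DIST_L2,0,.01,.01).ravel();print(st[i],vx,np.arctan2(vx[1],vx[0]),cv2.minAreaRect(W))
E
```

```text
grip [0.56088018 0.1059871  0.17008096] 0.0008879701454290631
chute [0.62796386 0.08634737 0.13356072] 0.003149043472443895 0.06989949144915808
blue [0.59459394 0.15186387] ((0.5943509340286255, 0.1512901335954666), (0.06815410405397415, 0.07106692343950272), 8.517607688903809) 0.05693238208437959
 ang 0.9370447974215785
orange [0.5146185  0.14126362] ((0.511527419090271, 0.14169195294380188), (0.08160227537155151, 0.07494597882032394), 89.00013732910156) 0.058177098694928424
 ang 2.4901120762639235
chute ang -0.2848056097023914
[  0   0  32  23 370] [0.5272303  0.84972245 0.55868936 0.1121295 ] 1.0154586 ((0.5555511116981506, 0.11401930451393127), (0.06719781458377838, 0.033099424093961716), 57.51301956176758)
```

```bash
cat >> h.py <<'E'
def plan(pos,yaw,q=None):
    """shift mm / rotvec in the tool axes to tool-down pose with tool y at yaw (mod pi, nearest)"""
    s=telemetry.observe();M=R.from_quat(s["orientation"]);p=np.array(s["position"])
    sh=M.inv().apply(np.array(pos)-p)*1000
    out=[]
    for k in (0,np.pi):
        y=np.array([np.cos(yaw+k),np.sin(yaw+k),0]);x=np.array([0,0,-1.]);z=np.cross(x,y)
        D=R.from_matrix(np.c_[x,y,z]);out.append((M.inv()*D).as_rotvec())
    m=M.as_matrix();print("tool x",m[:,0].round(4),"yaw y",np.arctan2(m[1,1],m[0,1]).round(4),"q",np.round(s["joints"],3),"t",s["time_s"])
    print("shift",sh.round(1),"turn",[o.round(4) for o in out])
E
python3 -c "
from h import *
plan((.561,.106,.25),.95-np.pi/2)"
```

```text
tool x [-5.0e-04 -1.2e-03 -1.0e+00] yaw y 1.1529 q [-1.196  0.468 -0.012  1.603  0.006  1.071 -0.056] t 0.15
shift [ -35.7 -325.1  469.7] turn [array([1.7737e+00, 1.2000e-03, 9.0000e-04]), array([-1.3679e+00, -8.0000e-04,  1.2000e-03])]
```

Call:
{"fn": "arm_command", "kwargs": {"motion": [[[-15,-15,22],[0.1,0,0]],[[-36,-45,65],[0.22,0,0]],[[-36,-75,108],[0.35,0,0]],[[-36,-105,151],[0.48,0,0]],[[-36,-135,195],[0.61,0,0]],[[-36,-165,238],[0.74,0,0]],[[-36,-195,281],[0.87,0,0]],[[-36,-225,325],[1.0,0,0]]], "gripper": 0.5}}

```text
time_s: 0.95
position: [0.4584, 0.2736, 0.2507]
orientation: [0.462, 0.536, -0.462, 0.535]
contact_force: [0.6, -0.2, -0.2]
finger_gap: 0.0462
```

```bash
python3 -c "
from h import *
plan((.561,.106,.25),.95-np.pi/2)"
```

```text
tool x [ 1.e-04  3.e-04 -1.e+00] yaw y 0.1477 q [-0.865  0.231  0.31   1.866 -0.081  1.056 -0.374] t 0.95
shift [  0.6  76.8 180.9] turn [array([ 7.685e-01, -4.000e-04, -0.000e+00]), array([-2.3731e+00,  0.0000e+00, -4.0000e-04])]
```

Call:
{"fn": "arm_command", "kwargs": {"motion": [[[0,14,33],[0.13,0,0]],[[0,29,68],[0.26,0,0]],[[0,43,102],[0.39,0,0]],[[0,58,136],[0.52,0,0]],[[0,70,165],[0.65,0,0]],[[0,77,181],[0.77,0,0]],[[0,77,181],[0.77,0,0]],[[0,77,181],[0.77,0,0]]]}}

```text
time_s: 1.75
position: [0.561, 0.1091, 0.2502]
orientation: [-0.627, -0.326, 0.628, -0.325]
contact_force: [-0.0, 0.3, -0.6]
finger_gap: 0.0458
```

```bash
python3 - <<'E'
from h import *
plan((.561,.106,.153),.95-np.pi/2)
W=cam("wrist");im=viewer.get_image("wrist")[:,:,::-1].copy();cv2.imwrite("pics/w1.png",im)
print(proj(W,(.561,.106,.187)),W[1])
E
```

```text
tool x [-9.e-04  2.e-04 -1.e+00] yaw y -0.6139 q [-0.676  0.317  0.53   1.789 -0.179  1.084 -0.697] t 1.75
shift [97.2  1.9  2.5] turn [array([0.0068, 0.0004, 0.0009]), array([-3.1347e+00, -1.4000e-03,  6.0000e-04])]
[251.12497519 207.32906365] [0.60248333 0.16771615 0.41986128]
```

View pics/w1.png

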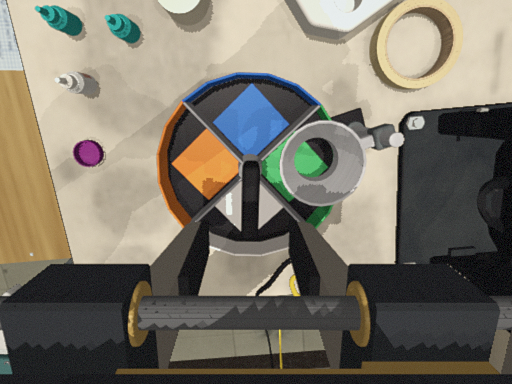

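The wrist view shows the bar upright at x 243–259, centred between the jaws. The blue compartment's wall ends are at about (187,104) and (318,104), and the chute mouth is centred near (323,163). I'll work out the angle from these.

```bash
python3 - <<'E'
from h import *
W=cam("wrist");T=cam("top");im=cv2.imread("pics/w1.png");h=cv2.cvtColor(im,cv2.COLOR_BGR2HSV)
a=plane(W,(187,104),.052);b=plane(W,(318,104),.052);print(a,b,"mid",(a+b)/2)
print("chute",tri(W,(323,163),T,(340.7,131.8)))
m=cv2.inRange(h[75:165,200:300],np.array((105,120,60)),np.array((125,255,255)));n,l,st,ce=cv2.connectedComponentsWithStats(m)
for i in range(1,n):
    if st[i,4]>300:
        u=ce[i]+[200,75];P=plane(W,u,.012);r=cv2.minAreaRect(np.array([plane(W,p[::-1]+np.array([200,75]),.012)[:2] for p in np.argwhere(l==i)],np.float32));print(u,P,r)
E
```

```text
[0.54739392 0.21171866 0.052     ] [0.66752004 0.12749312 0.052     ] mid [0.60745698 0.16960589 0.052     ]
chute (array([0.63179372, 0.0828186 , 0.10990065]), np.float64(0.0009248601671095755))
[249.96014493  81.21195652] [0.62083323 0.19348941 0.012     ] ((0.6181368231773376, 0.19063055515289307), (0.022074248641729355, 0.12198283523321152), 54.96110534667969)
[250.46253316 121.5530504 ] [0.59377494 0.15370591 0.012     ] ((0.5927591919898987, 0.1520833522081375), (0.06891626119613647, 0.06921321153640747), 8.82433032989502)
```

Call:
{"fn": "arm_command", "kwargs": {"motion": [[[0,1,1],[0,0,0]],[[10,2,2.5],[0.0,0,0]],[[28,2,2.5],[0.0,0,0]],[[48,2,2.5],[0.0,0,0]],[[68,2,2.5],[0.0,0,0]],[[86,2,2.5],[0.0,0,0]],[[95,2,2.5],[0.0,0,0]],[[95,2,2.5],[0.0,0,0]]]}}

```text
time_s: 2.6
position: [0.5606, 0.1052, 0.1541]
orientation: [-0.627, -0.325, 0.629, -0.325]
contact_force: [1.0, 0.2, -0.5]
finger_gap: 0.0462
```

Call:
{"fn": "arm_command", "kwargs": {"motion": [[[0,0,0],[0,0,0]],[[0,0,0],[0,0,0]],[[0,0,0],[0,0,0]],[[0,0,0],[0,0,0]],[[0,0,0],[0,0,0]],[[0,0,0],[0,0,0]],[[0,0,0],[0.05,0,0]],[[0,0,0],[0.12,0,0]]], "gripper": 0.0, "grip_force": 25}}

```text
time_s: 3.4
position: [0.5602, 0.1066, 0.1561]
orientation: [-0.646, -0.287, 0.647, -0.285]
contact_force: [-5.6, 3.3, 4.5]
finger_gap: 0.0137
```

Gripped, with the gap at 13.7 mm. Next I turn the remaining 1.12 rad or so.

Call:
{"fn": "arm_command", "kwargs": {"motion": [[[0,0,0],[0.12,0,0]],[[0,0,0],[0.26,0,0]],[[0,0,0],[0.4,0,0]],[[0,0,0],[0.54,0,0]],[[0,0,0],[0.68,0,0]],[[0,0,0],[0.82,0,0]],[[0,0,0],[0.96,0,0]],[[0,0,0],[1.06,0,0]]]}}

```text
time_s: 4.2
position: [0.5596, 0.1084, 0.1561]
orientation: [-0.701, 0.079, 0.704, 0.082]
contact_force: [-7.9, 6.1, 6.9]
finger_gap: 0.014
```

```bash
python3 - <<'E'
from h import *
plan((.561,.106,.153),-.29-np.pi/2)
im=viewer.get_image("wrist")[:,:,::-1].copy();cv2.imwrite("pics/w2.png",im)
im=viewer.get_image("top")[:,:,::-1].copy();cv2.imwrite("pics/t2.png",im)
print(telemetry.observe()["contact_force"],telemetry.observe()["finger_gap"])
E
```

```text
tool x [-0.0044  0.0044 -1.    ] yaw y -1.7991 q [-0.841  0.489  0.778  1.891 -0.427  0.939 -1.66 ] t 4.2
shift [ 3.1  2.1 -1.9] turn [array([0.0617, 0.0053, 0.0031]), array([-3.0799, -0.0048,  0.0082])]
[-8.75866821  6.42771395  8.65736138] 0.0136115002418903
```

View pics/w2.png

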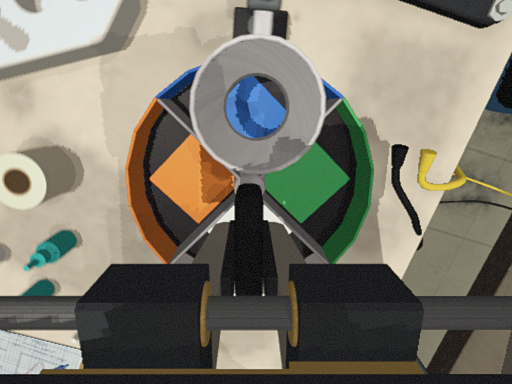

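The blue compartment is nearly under the chute (mouth x≈258, bar x≈250). It needs about 0.08 rad more.

Call:
{"fn": "arm_command", "kwargs": {"motion": [[[0,0,0],[0.04,0,0]],[[0,0,0],[0.08,0,0]],[[0,0,0],[0.08,0,0]],[[0,0,0],[0.08,0,0]],[[0,0,0],[0.08,0,0]],[[0,0,0],[0.08,0,0]],[[0,0,0],[0.08,0,0]],[[0,0,0],[0.08,0,0]]]}}

```text
time_s: 5.1
position: [0.5597, 0.1086, 0.1561]
orientation: [-0.697, 0.106, 0.701, 0.108]
contact_force: [-7.0, 5.5, 8.2]
finger_gap: 0.0139
```

Call:
{"fn": "arm_command", "kwargs": {"motion": [[[0,0,0],[0,0,0]],[[0,0,0],[0,0,0]],[[0,0,0],[0,0,0]],[[0,0,0],[0,0,0]],[[-20,0,0],[0,0,0]],[[-50,0,0],[0,0,0]],[[-80,0,0],[0,0,0]],[[-100,0,0],[0,0,0]]], "gripper": 0.5}}

```text
time_s: 5.9
position: [0.5625, 0.1047, 0.2576]
orientation: [0.7, -0.108, -0.698, -0.108]
contact_force: [-0.5, -0.4, -0.8]
finger_gap: 0.0461
```

```bash
python3 - <<'E'
from h import *
plan((.537,.405,.2),.5)
W=cam("wrist");T=cam("top")
im=viewer.get_image("wrist")[:,:,::-1].copy();cv2.imwrite("pics/w3.png",im)
im=viewer.get_image("top")[:,:,::-1].copy();cv2.imwrite("pics/t3.png",im)
np.savez("w3.npz",K=W[0],p=W[1],M=W[2])
E
```

```text
tool x [ 2.1e-03  3.0e-04 -1.0e+00] yaw y -1.8778 q [-0.929  0.372  0.882  1.796 -0.317  1.121 -1.818] t 5.9
shift [  57.6 -278.5  115.1] turn [array([-2.3778e+00, -2.0000e-03, -1.8000e-03]), array([ 0.7638, -0.0014,  0.0016])]
```

View pics/w3.png

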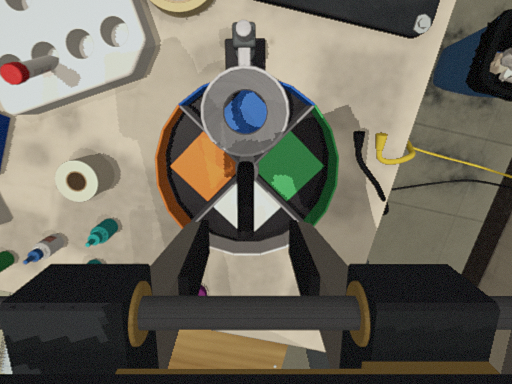

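View pics/t3.png

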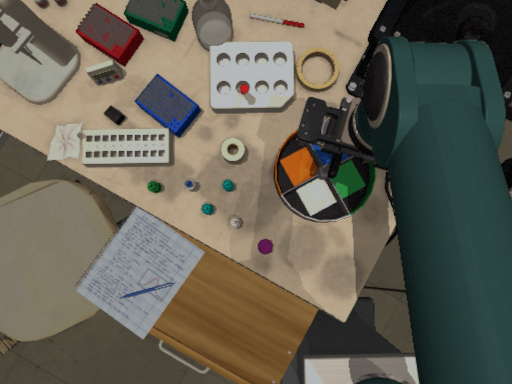

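The wrist view shows blue through the throat, the mouth centred at (245,111), the wall ends at (180,106) and (315,106), and the spindle at x≈247. I'll check this in numbers.

```bash
python3 - <<'E'
from h import *
d=np.load("w3.npz");W=(d["K"],d["p"],d["M"]);T=cam("top");S=cam("scene")
a=plane(W,(181,107),.052);b=plane(W,(312,107),.052);e=(b-a)[:2];print("blue ang",np.arctan2(e[1],e[0])+np.pi/2,np.linalg.norm(e),"(expect ~.155)")
for z in(.05,.052): print(a[:2],b[:2])
print("chute W/T",tri(W,(245,111),T,(340.7,131.8)),"W/S",tri(W,(245,111),S,(348.7,202.2)),"plane",plane(W,(245,111),.135),plane(T,(340.7,131.8),.135))
print("bar",plane(W,(246,190),.187))
E
```

```text
blue ang -0.3056202697864667 0.15002952621251547 (expect ~.155)
[0.65512291 0.15691361] [0.60998131 0.01383638]
[0.65512291 0.15691361] [0.60998131 0.01383638]
chute W/T (array([0.6285605 , 0.08668442, 0.12763146]), np.float64(0.0017381738953006415)) W/S (array([0.62961826, 0.08682512, 0.13337251]), np.float64(0.0012031157314046938)) plane [0.62918786 0.08721597 0.135     ] [0.62627489 0.08757298 0.135     ]
bar [0.57199189 0.10398109 0.187     ]
```

```bash
python3 -c "
from h import *
plan((.537,.405,.2),-.65)"
```

```text
tool x [ 0.005   0.0018 -1.    ] yaw y -1.8775 q [-0.929  0.371  0.882  1.795 -0.318  1.119 -1.817] t 6.0
shift [  58.6 -277.9  116.1] turn [array([-1.2275e+00, -5.7000e-03,  2.0000e-04]), array([1.9141e+00, 2.0000e-04, 6.2000e-03])]
```

Call:
{"fn": "arm_command", "kwargs": {"motion": [[[0,-25,10],[-0.1,0,0]],[[0,-65,27],[-0.24,0,0]],[[0,-105,44],[-0.38,0,0]],[[0,-145,61],[-0.52,0,0]],[[10,-185,78],[-0.66,0,0]],[[25,-225,94],[-0.8,0,0]],[[40,-258,108],[-0.94,0,0]],[[50,-276,116],[-1.08,0,0]]]}}

```text
time_s: 6.8
position: [0.5318, 0.4067, 0.2022]
orientation: [-0.652, -0.27, 0.655, -0.27]
contact_force: [0.8, -0.7, 0.3]
finger_gap: 0.0458
```

Call:
{"fn": "arm_command", "kwargs": {"motion": [[[0,0,0],[-0.1,0,0]],[[0,0,0],[-0.15,0,0]],[[0,0,0],[-0.15,0,0]],[[0,0,0],[-0.15,0,0]],[[0,0,0],[-0.15,0,0]],[[0,0,0],[-0.15,0,0]],[[0,0,0],[-0.15,0,0]],[[0,0,0],[-0.15,0,0]]]}}

```text
time_s: 7.6
position: [0.5342, 0.4033, 0.2057]
orientation: [0.633, 0.315, -0.633, 0.315]
contact_force: [0.9, 0.4, 0.7]
finger_gap: 0.0455
```

```bash
python3 - <<'E'
from h import *
plan((.537,.405,.014),-.65)
W=cam("wrist")
im=viewer.get_image("wrist")[:,:,::-1].copy();cv2.imwrite("pics/w4.png",im)
np.savez("w4.npz",K=W[0],p=W[1],M=W[2])
print(proj(W,(.537,.405,.067)),proj(W,(.537,.405,.0)))
E
```

```text
tool x [ 1.e-04  1.e-04 -1.e+00] yaw y -0.6472 q [-1.037  0.536  0.489  1.586 -0.274  1.089 -1.125] t 7.6
shift [191.7   1.2  -3. ] turn [array([ 0.0028, -0.0002,  0.    ]), array([-3.1388e+00, -0.0000e+00, -2.0000e-04])]
[249.91548693 179.11249064] [249.73331103 166.96083949]
```

View pics/w4.png

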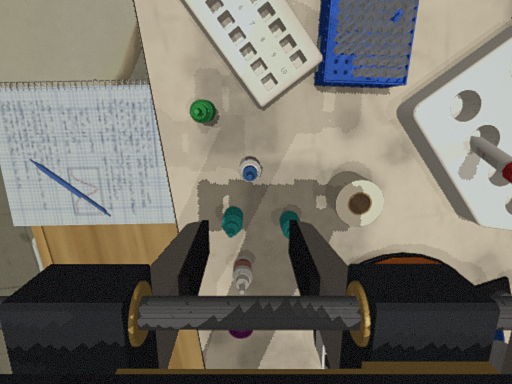

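```bash
python3 - <<'E'
from h import *
im=cv2.imread("pics/w4.png");t=cv2.imread("pics/top0.png")
a=cv2.resize(im[140:200,215:285],None,fx=6,fy=6,interpolation=cv2.INTER_CUBIC);b=cv2.resize(t[170:200,172:207],(420,360),interpolation=cv2.INTER_CUBIC)
cv2.imwrite("pics/c4.png",np.hstack([a,b])[:,:800])
d=np.load("w4.npz");W=(d["K"],d["p"],d["M"])
h=cv2.cvtColor(im,cv2.COLOR_BGR2HSV)[150:195,230:270];m=cv2.inRange(h,np.array((100,90,40)),np.array((125,255,255)))
n,l,st,ce=cv2.connectedComponentsWithStats(m)
for i in range(1,n): print(st[i],ce[i]+[230,150])
i=1+np.argmax(st[1:,4]);u=ce[i]+[230,150]
print(tri(W,u,cam("top"),(188.5,183.5)),tri(W,u,cam("scene"),(243.1,187.2)))
for k in range(3):pass
E
```

```text
[ 13  16  14  15 160] [249.53125 172.96875]
(array([0.53765117, 0.40651098, 0.04413264]), np.float64(0.00010605557800717114)) (array([0.53872093, 0.40721107, 0.04967867]), np.float64(0.0007991237128105334))
```

View pics/c4.png

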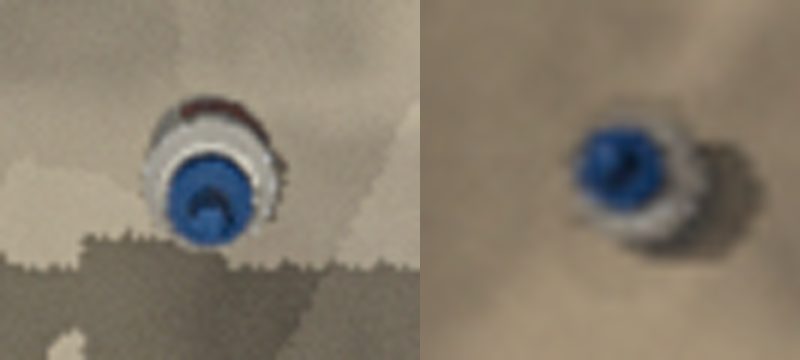

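Both triangulations put the bottle at (0.538, 0.4065), with the centre of the cap about 0.045–0.05 m high as expected. It sits centred between the jaws, so I'll descend.

Call:
{"fn": "arm_command", "kwargs": {"motion": [[[15,0,-3],[0,0,0]],[[45,1,-5],[0,0,0]],[[75,1,-5],[0,0,0]],[[105,1,-5],[0,0,0]],[[135,1,-5],[0,0,0]],[[160,1,-5],[0,0,0]],[[180,1,-5],[0,0,0]],[[191,1,-5],[0,0,0]]]}}

```text
time_s: 8.45
position: [0.5367, 0.4057, 0.0114]
orientation: [-0.632, -0.315, 0.634, -0.315]
contact_force: [-0.2, 1.5, 0.1]
finger_gap: 0.0459
```

Call:
{"fn": "arm_command", "kwargs": {"motion": [[[0,0,0],[0,0,0]],[[0,0,0],[0,0,0]],[[0,0,0],[0,0,0]],[[0,0,0],[0,0,0]],[[0,0,0],[0,0,0]],[[0,0,0],[0,0,0]],[[0,0,0],[0,0,0]],[[0,0,0],[0,0,0]]], "gripper": 0.0, "grip_force": 10}}

```text
time_s: 9.25
position: [0.5388, 0.4073, 0.0157]
orientation: [0.634, 0.315, -0.632, 0.315]
contact_force: [-0.5, -0.9, 5.9]
finger_gap: 0.0244
```

```bash
python3 -c "
from h import *
plan((.538,.4065,.22),-.65);plan((.628,.0865,.22),-1.86)
cv2.imwrite('pics/w5.png',viewer.get_image('wrist')[:,:,::-1])"
```

```text
tool x [ 0.0013  0.0013 -1.    ] yaw y -0.647 q [-0.97   0.769  0.395  1.67  -0.391  0.779 -1.041] t 9.25
shift [-2.043e+02 -1.000e-01  7.000e-01] turn [array([ 0.003 , -0.0018, -0.0002]), array([-3.1386e+00,  3.0000e-04, -2.9000e-03])]
tool x [ 0.0013  0.0013 -1.    ] yaw y -0.647 q [-0.97   0.769  0.395  1.67  -0.391  0.779 -1.041] t 9.25
shift [-204.6  264.6  201.8] turn [array([ 1.213e+00, -1.700e-03,  9.000e-04]), array([-1.9286e+00, -1.0000e-03, -1.9000e-03])]
```

View pics/w5.png

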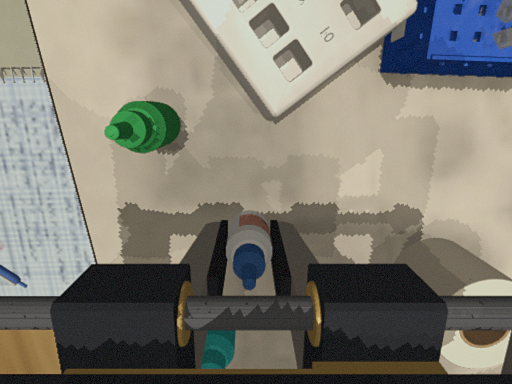

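The blue-capped bottle is between the pads at (249,250) and the gap is 24.4 mm, matching the body. I'll lift and carry it.

Call:
{"fn": "arm_command", "kwargs": {"motion": [[[-20,0,0],[0,0,0]],[[-55,0,0],[0,0,0]],[[-90,0,0],[0,0,0]],[[-125,0,0],[0,0,0]],[[-160,0,0],[0,0,0]],[[-190,15,11],[0.06,0,0]],[[-205,40,31],[0.18,0,0]],[[-210,66,50],[0.3,0,0]]]}}

```text
time_s: 10.1
position: [0.5613, 0.3269, 0.2268]
orientation: [0.674, 0.216, -0.672, 0.215]
contact_force: [0.8, 0.5, -1.3]
finger_gap: 0.0244
```

```bash
python3 -c "
from h import *
plan((.628,.0865,.22),-1.86);print(telemetry.observe()['finger_gap'])"
```

```text
tool x [ 0.0025  0.0024 -1.    ] yaw y -0.9505 q [-0.997  0.493  0.587  1.626 -0.298  1.11  -1.283] t 10.1
shift [  6.4 234.4  85.5] turn [array([ 0.9095, -0.003 ,  0.002 ]), array([-2.2321, -0.0024, -0.0035])]
0.024410316595288386
```

Call:
{"fn": "arm_command", "kwargs": {"motion": [[[0,20,7],[0.1,0,0]],[[0,55,20],[0.22,0,0]],[[0,90,33],[0.35,0,0]],[[0,125,46],[0.48,0,0]],[[0,160,58],[0.61,0,0]],[[0,195,71],[0.74,0,0]],[[0,222,81],[0.86,0,0]],[[0,234,85],[0.91,0,0]]]}}

```text
time_s: 10.9
position: [0.6285, 0.0837, 0.2247]
orientation: [0.7, -0.104, -0.699, -0.103]
contact_force: [0.3, 0.1, -0.7]
finger_gap: 0.0239
```

Call:
{"fn": "arm_command", "kwargs": {"motion": [[[0,0,0],[0,0,0]],[[0,0,0],[0,0,0]],[[0,0,0],[0,0,0]],[[0,0,0],[0,0,0]],[[0,0,0],[0,0,0]],[[0,0,0],[0,0,0]],[[0,0,0],[0,0,0]],[[0,0,0],[0,0,0]]]}}

```text
time_s: 11.7
position: [0.6283, 0.0875, 0.2246]
orientation: [0.7, -0.101, -0.7, -0.101]
contact_force: [0.2, 0.1, -0.8]
finger_gap: 0.0237
```

```bash
python3 -c "
from h import *
plan((.628,.0865,.142),-1.86);print(telemetry.observe()['finger_gap'])
cv2.imwrite('pics/w6.png',viewer.get_image('wrist')[:,:,::-1]);s=viewer.get_image('scene')[:,:,::-1];cv2.imwrite('pics/s6.png',cv2.resize(s[130:300,230:410],None,fx=4,fy=3.5))"
```

```text
tool x [ 1.e-04  0.e+00 -1.e+00] yaw y -1.8569 q [-0.781  0.531  0.834  1.675 -0.428  1.129 -1.685] t 11.7
shift [82.6  1.1  0. ] turn [array([ 0.0031, -0.0001,  0.0001]), array([-3.1385e+00, -1.0000e-04, -1.0000e-04])]
0.023743655816976447
```

View pics/w6.png

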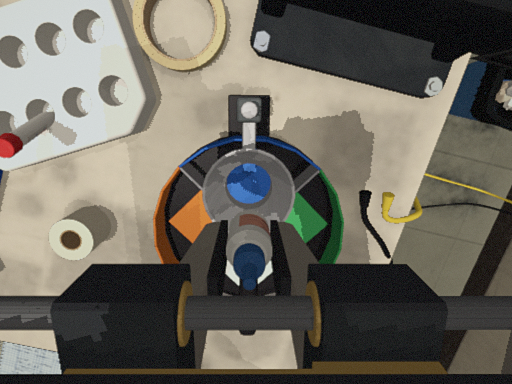

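View pics/s6.png

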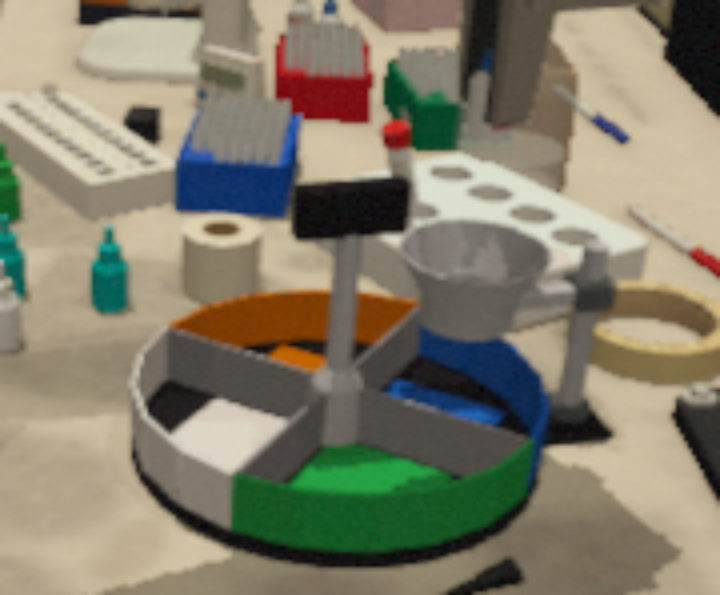

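The blue compartment and bar line up with the chute, and the bottle hangs on its centre line. I'll lower until the underside is inside the mouth.

Call:
{"fn": "arm_command", "kwargs": {"motion": [[[8,0,0],[0,0,0]],[[22,1,0],[0,0,0]],[[37,1,0],[0,0,0]],[[52,1,0],[0,0,0]],[[66,1,0],[0,0,0]],[[76,1,0],[0,0,0]],[[82,1,0],[0,0,0]],[[82,1,0],[0,0,0]]]}}

```text
time_s: 12.6
position: [0.6276, 0.0864, 0.1416]
orientation: [-0.699, 0.101, 0.7, 0.101]
contact_force: [-0.0, 0.3, -0.4]
finger_gap: 0.0241
```

Call:
{"fn": "arm_command", "kwargs": {"motion": [[[0,0,0],[0,0,0]],[[0,0,0],[0,0,0]],[[0,0,0],[0,0,0]],[[0,0,0],[0,0,0]],[[0,0,0],[0,0,0]],[[0,0,0],[0,0,0]],[[0,0,0],[0,0,0]],[[0,0,0],[0,0,0]]]}}

```text
time_s: 13.4
position: [0.628, 0.0864, 0.1426]
orientation: [-0.7, 0.101, 0.7, 0.101]
contact_force: [-0.9, -0.6, -0.9]
finger_gap: 0.0241
```

```bash
python3 -c "
from h import *
plan((.628,.0865,.142),-1.86);s=telemetry.observe();print(s['finger_gap'],s['contact_force'],s['position'])
cv2.imwrite('pics/w7.png',viewer.get_image('wrist')[:,:,::-1])"
```

```text
tool x [-0.  0. -1.] yaw y -1.8571 q [-0.736  0.619  0.774  1.743 -0.506  0.99  -1.625] t 13.4
shift [ 0.6 -0.1  0. ] turn [array([0.0029, 0.    , 0.    ]), array([-3.1387, -0.    ,  0.    ])]
0.024059509368990845 [-0.91358685 -0.62816258 -0.87915066] [0.62799517 0.08644726 0.14259624]
```

View pics/w7.png

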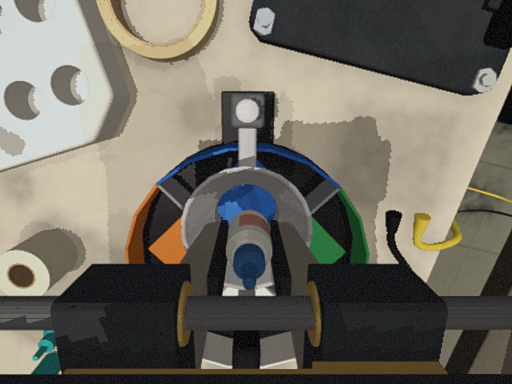

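The bottle's underside is in the mouth, centred, with nothing in contact. I'll release it.

Call:
{"fn": "arm_command", "kwargs": {"motion": [[[0,0,0],[0,0,0]],[[0,0,0],[0,0,0]],[[0,0,0],[0,0,0]],[[0,0,0],[0,0,0]],[[0,0,0],[0,0,0]],[[0,0,0],[0,0,0]],[[0,0,0],[0,0,0]],[[0,0,0],[0,0,0]]], "gripper": 0.5}}

```text
time_s: 14.25
position: [0.628, 0.0865, 0.1426]
orientation: [0.7, -0.101, -0.7, -0.101]
contact_force: [0.8, 0.5, 0.3]
finger_gap: 0.046
```

Call:
{"fn": "arm_command", "kwargs": {"motion": [[[-15,0,0],[0,0,0]],[[-40,0,0],[0,0,0]],[[-65,0,0],[0,0,0]],[[-90,0,0],[0,0,0]],[[-105,0,0],[0,0,0]],[[-110,0,15],[0,0,0]],[[-110,0,30],[0,0,0]],[[-110,0,40],[0,0,0]]]}}

```text
time_s: 15.05
position: [0.5889, 0.098, 0.2531]
orientation: [-0.7, 0.101, 0.7, 0.101]
contact_force: [0.4, 0.1, 0.4]
finger_gap: 0.0459
```

```bash
python3 -c "
from h import *
s=telemetry.observe();print(s['finger_gap'],s['contact_force'],s['position'])
w=viewer.get_image('wrist')[:,:,::-1];s=viewer.get_image('scene')[:,:,::-1]
cv2.imwrite('pics/w8.png',np.hstack([cv2.resize(w[60:260,140:360],(400,400)),cv2.resize(s[130:310,230:410],(400,400))]))"
```

```text
0.045946252483205614 [0.43283595 0.13538015 0.36662356] [0.5888757  0.09803926 0.25308042]
```

View pics/w8.png

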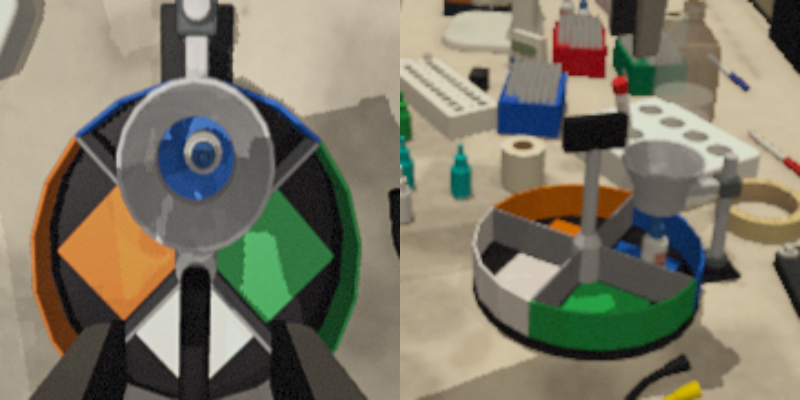

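The bottle stands in the blue compartment, visible through the throat and in the scene view. One more check: settled, still, and the other items unmoved.

```bash
python3 - <<'E'
from h import *
t0=cv2.imread("pics/top0.png");s0=cv2.imread("pics/scene0.png")
t=viewer.get_image("top")[:,:,::-1].copy();s=viewer.get_image("scene")[:,:,::-1].copy()
for n,a,b,box in (("white t",t0,t,(225,212,246,232)),("cap t",t0,t,(255,236,276,257)),("roll t",t0,t,(218,135,250,166)),("white s",s0,s,(222,203,240,233)),("cap s",s0,s,(210,235,232,254)),("roll s",s0,s,(272,188,298,217))):
    x0,y0,x1,y1=box;print(n,cv2.absdiff(a,b)[y0:y1,x0:x1].mean().round(2))
h=cv2.cvtColor(s,cv2.COLOR_BGR2HSV);cv2.imwrite("pics/s9.png",cv2.resize(s[215:275,310:370],(480,480),interpolation=cv2.INTER_CUBIC))
S=cam("scene");print("pred standing base/top px at pocket",proj(S,(.628,.0865,.012)),proj(S,(.628,.0865,.079)))
E
```

```text
white t 10.42
cap t 7.35
roll t 15.17
white s 5.36
cap s 11.12
roll s 9.73
pred standing base/top px at pocket [342.46423987 250.07140167] [345.37740783 224.54677655]
```

View pics/s9.png

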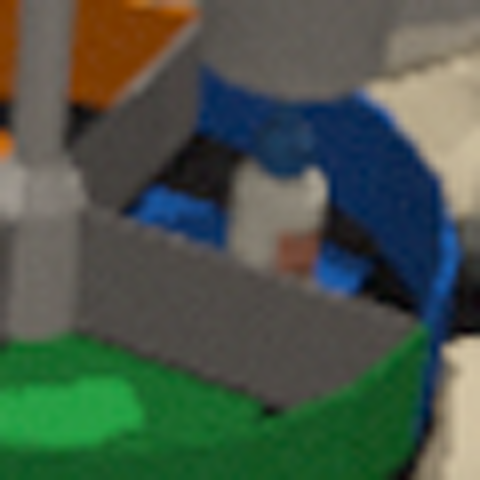

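The differences are nonzero, probably from shadow, so I'll check for actual displacement by template matching.

```bash
python3 - <<'E'
from h import *
s0=cv2.imread("pics/scene0.png");s=viewer.get_image("scene")[:,:,::-1].copy()
for n,(x0,y0,x1,y1) in (("white",(222,203,240,233)),("cap",(210,235,232,254)),("roll",(272,188,298,217))):
    r=cv2.matchTemplate(s[y0-12:y1+12,x0-12:x1+12],s0[y0:y1,x0:x1],cv2.TM_CCOEFF_NORMED);_,v,_,p=cv2.minMaxLoc(r);print(n,round(v,3),p[0]-12,p[1]-12)
from plant import ticket
print(ticket.sign_off())
E
```

```text
white 0.993 0 0
cap 0.992 0 0
roll 0.922 0 0
the job is handed in; nothing more can be done
None
```

The job is done and handed in at about 15 s of the 45 s allowed; the hand-in gives no verdict.

**What I did:** I turned the carousel about 1.26 rad clockwise by its grip. The blue compartment then measured about −0.31 rad against the chute at about −0.28 rad, roughly 2 mm apart. I then picked up the blue-capped bottle, lowered its underside into the chute's mouth and released it there.

**Last checks:**
- **Bottle:** it stands upright and released in the blue compartment. I could see it through the throat in the wrist view and over the wall in the scene view.
- **Other items:** template matching showed no shift for the white-capped bottle, the film roll or the purple cap. Plain image differences there were not zero, which I put down to shadow.
- **Arm:** the fingers are open and clear of everything, with contact force near zero.

**One disagreement:** some two-view height estimates of the chute mouth came out low (0.110 and 0.128 m against the stated 0.135 m). The scene-based ones gave 0.134 and 0.133 m, and the estimates of its horizontal position agreed within about 5 mm.

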